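Slide the top ferrite plate onto the E-core

ROBOT

A 7-joint arm with a two-finger parallel gripper is mounted at the origin on the work surface. World frame = base frame: x ahead of the robot, y to its left, z up, the work surface at z = 0. Lengths are in m, angles in rad, forces in N, time in s.
With the tool pointing down it reaches from about 0.4 to 0.9 m from the base axis. Payload 5.5 kg.
Tool frame: the origin (TCP) lies on the centre line of the jaws, within the pads' length; the fingertips stand 17 mm ahead of it and the grasp point (between the pads) lies 2 mm behind it (manip.finger_overhang is the distance from the TCP to the fingertips, in m); z points along the fingers, y is the direction in which the jaws open and shut (so a half turn about z gives the same grasp; the last joint's range is limited). The gripper opens to 92 mm and grips with 3 to 60 N. Pads are 19 mm wide; open, the fingers measure 130 mm over their backs; the gripper's body (75 mm by 190 mm) begins 47 mm behind the grasp point.
Start: joints at [1.394, 0.501, -0.427, 1.55, 0.221, 1.138, -0.21], TCP at [0.277, -0.588, 0.244] pointing down, gripper open.
Joint ranges: [-2.88, 2.88], [-0.31, 2.03], [-1.54, 1.56], [0.2, 2.42], [-1.41, 4.55], [0.19, 2.02], [-2.57, 2.57]. Speed limits (rad/s): [2.57, 2.57, 3.14, 3.14, 3.14, 3.14, 3.14].

INTERFACE

Orientations are given as a 3x3 rotation matrix whose columns are the frame's x, y, z axes.
In Python, from bench import manip, capture, camera_info, spot_in, trace, tip_of gives the robot as it stands. The module is installed in compiled form; this text tells all that it offers.
- The arm moves only by the tool play_rows, never from a script. Its argument "plan" is a list that holds one entry, the list of rows, each a list of 7 numbers: the shift along the world's x, y, z in m, then the turn, a rotation vector about the world's x, y, z in rad, then the opening, from -1 (shut) to 1 (fully open), so that 0 is half open. A call has exactly 5 rows; each row is the pose to reach, as a shift and turn from the pose commanded when the call began; what a row does not reach only later rows make up. A row lasts 1/12 s, in which the tool goes at most 41.7 mm and 7.16 degrees, less where a joint would pass 70% of its speed; a pose out of reach is approached as far as the arm can. A call with a gripper value outside its range is refused whole. The fingers move at their own pace and stop on an object; the grip force is fixed at half the most. Time passes only in rows, so rows that repeat a pose let the fingers close, or fill a call up. It gives the time, the measured TCP pose, the force and the opening at its end, in the units of the state.
- manip.get_state(): the state, without advancing time (a new reading comes with each control period).
- capture(name): name is "side" or "top" or "wrist"; returns the picture (384x512x3 uint8, blue, green, red); there is no depth.
- camera_info(name): a dict with "camera_matrix" (3x3 intrinsics, pixels), "rvec" (rotation vector, rad) and "tvec" (3), from world to camera coordinates, as OpenCV has them. Camera axes: x right, y down, z forward; pixel columns grow to the right and rows downward; lengths in m; the calibration is good to about 2 mm. The wrist camera is an equidistant fisheye: a pixel r from the principal point sees the ray r / f radians off the axis. A picture is of the moment at which its call begins: read the wrist's pose just before it. camera_info takes no time and is no camera call; for the wrist camera it gives the pose at the moment of the call.
- manip.close_job(): hands the job in, once; it reports no verdict.
Trained networks look in the newest picture that a camera, given by its name, has taken for a name from the list of things; names that differ only in an ending like _2 or _b are one class to them, and where a whole thing is asked for, a point or a joint stands for the part that bears it (a point fixed in the world has none). Each returns a list of dicts, best first, with "confidence" (0 to 1); they miss things now and then, are a little off and sometimes report something else, mostly with a low value. They report only what shows in the picture. A call takes as long as a camera call.
- spot_in(camera, query): "at" ([x, y, z] in m, in world coordinates, good to about 4 mm: the middle of the surface that is visible of it).
- trace(camera, query): "pixels" (384x512 bool, what is visible of it).
- tip_of(camera, query): "at" ([x, y, z] in m, in world coordinates, good to about 4 mm: a listed point, or the origin of a listed thing).
The state is a dict: "time_s": time; "q": joint angles; "joint_velocities": joint speeds; "effort": joint torques, N m; "tcp_pos": TCP position; "tcp_rot": TCP orientation; "contact_force": force on the tool from outside, world axes, zero at the start; "moment": the same for the moment, N m; "grip_width": opening from 0.0 (shut) to 1.0 (fully open).
Only numpy, scipy, OpenCV 4.12 (cv2) and the standard library are available. Lean on these libraries where they do the work, as an engineer would, in place of code of your own. Each camera call takes 0.05 s, during which the arm holds its last target.

TASK

Slide the top ferrite plate sideways off the stack, straight across onto the E-core in the test fixture, without lifting it and without taking the rest of the stack along. Push it home against the two end pins with a light but definite push (about 8 N), then in the same way sideways against the side pin, so that it lies flat and square on the core touching all three pins, and let go. Ground ferrite chips easily: never push or press it with more than 20 N, and leave the transformers and the screwdriver alone.

Things in the scene. Friction and masses are not known exactly. Their poses are not given: they have to be found in the camera images.
- fixture: The test fixture, fixed: a white box 150 (x) x 250 (y) x 40 mm. Origin: centre of its underside, on the table. Its y axis is the sliding direction, from the stack to the E-core; z is up. On its deck, centred at x=0, y=+50 mm, a brown block 94 x 78 x 18 mm carries the E-core; the tray with the stack stands beside it. The stack's top parts from the core by a 16 mm gap.
- seat (a point): Centre of the E-core's upper faces, 72 mm above the table, at fixture x=0, y=+45 mm; axes as the fixture's. Core: dark grey, 64 (x) x 51 (y) x 14 mm, open side up, legs along y; a green winding board lies in it 1.5 mm below its faces and sticks out 9 mm towards the stack, 13 mm at the far end. A plate fully home lies flat and square with its centre 4 mm above this point.
- tray (a point): Centre of the inner floor of the aluminium tray that holds the stack, 41.5 mm above the table, at fixture x=-8, y=-22 mm; axes as the fixture's. Walls 2 mm thick, up to 55 mm above the table, 1.5 mm clear of the plates all round: the top three of the five plates stand free of the walls.
- end_pins: The two steel end pins, fixed, upright, 6 mm across, 44 mm apart along x, beyond the far (+y) edge of the core. Origin: midway between them, at the level of the core's faces, seat y = +28.5 mm (their near sides at +25.5 mm). Their tops are 6 mm above the core's faces, 2 mm below the top of a seated plate.
- side_pin: The one steel side pin, fixed, upright, 6 mm across, beside the middle of the core. Origin: on its axis at the level of the core's faces, seat x = +35 mm, y = 0 (its near side at +32 mm). Its top is 6 mm above the core's faces.
- top_plate: Top plate of the stack: dark grey ground ferrite, 64 (x) x 51 (y) x 8 mm, 0.125 kg, loose, friction about 0.6 (hidden, 0.48 to 0.72). Origin at its centre, half-way up. Its underside starts 73.5 mm above the table, 1.5 mm above the core's faces. It lies a few mm and up to 4 degrees askew, 5 to 11 mm to the -x side of the seat, so a straight slide along y clears the side pin.
- plate4: The plate right below the top one, same plate, loose. Origin at its centre. Held only by friction; its upper face is 73.5 mm above the table.
- plate3: Plate 3 of the rest of the stack, counted from below, same plate, loose. Origin at its centre.
- plate2: Plate 2 of the rest of the stack, counted from below, same plate, loose. Origin at its centre.
- plate1: Plate 1 of the rest of the stack, counted from below, same plate, loose. Origin at its centre.
- trafo_a: A small wound transformer, 26 x 24 x 29 mm, standing loose on the fixture's deck behind the stack, to its +x side. Origin: centre of its underside. Leave alone.
- trafo_b: A like transformer on the table by the fixture's +x side. Leave alone.
- driver: A screwdriver 160 mm long lying on the table by the fixture's -x side. Leave alone.

How it is judged:
By the outcome, as a careful person would: the job done as asked, in the order asked, and still so for the second after the job is handed in, with the robot touching nothing.
It also fails if it takes over 56 s, if anything falls off the work surface, if the arm or the gripper's body presses on something with over 40 N, if the wrist force passes 120 N, or if a joint passes its speed limit or range.

## Working session

There is one attempt and no reset: what is moved stays moved. The work goes in short steps, Python scripts to look and compute and a tool call to move; the robot and the scene stay as the last step left them, time stands still between calls to the robot, and variables do not carry over. Pictures are saved under pics/ and viewed, and the job is handed in when it is done.

Besides the shell and the picture viewer there is one more tool, called after ">>>" by a JSON object that holds its "op" and its "data". play_rows: Moves the arm, as the interface text tells. Its arguments: {"type":"object","properties":{"plan":{"type":"array"}},"required":["plan"]}

```bash
mkdir -p pics; ls; python3 - <<'E'
from bench import manip, capture, camera_info, spot_in, trace, tip_of
import cv2, numpy as np
s=manip.get_state()
for k,v in s.items(): print(k,np.round(v,3).tolist())
for c in("side","top","wrist"):
    im=capture(c); cv2.imwrite(f"pics/{c}0.png",im)
    i=camera_info(c); print(c,{k:np.round(np.array(v),3).tolist() if not isinstance(v,str) else v for k,v in i.items()})
    for q in ("fixture","seat","tray","end_pins","side_pin","top_plate"):
        r=tip_of(c,q); print(c,q,[(np.round(d["at"],4).tolist(),round(d["confidence"],2)) for d in r[:2]])
print(manip.get_state()["time_s"])
E
```

```text
pics
time_s 0.0
q [1.394, 0.502, -0.427, 1.551, 0.221, 1.138, -0.21]
joint_velocities [0.002, -0.001, 0.001, -0.0, 0.0, 0.0, 0.0]
effort [-0.0, -56.659, -5.816, -27.911, -0.069, 0.031, 0.0]
tcp_pos [0.276, -0.588, 0.243]
tcp_rot [[0.905, 0.426, -0.001], [0.426, -0.905, 0.002], [0.0, -0.002, -1.0]]
contact_force [0.12, -0.315, 0.64]
moment [-0.014, 0.033, -0.019]
grip_width 1.002
side {'camera_matrix': [[433.198, 0.0, 254.539], [0.0, 433.198, 188.641], [0.0, 0.0, 1.0]], 'rvec': [2.25, -0.304, 0.112], 'tvec': [-0.576, 0.172, 0.664]}
side fixture [([0.5031, 0.028, 0.0046], 0.9)]
side seat [([0.5072, 0.0742, 0.0719], 0.83), ([0.4959, 0.0077, 0.0747], 0.49)]
side tray [([0.497, 0.006, 0.0477], 0.94)]
side end_pins [([0.5119, 0.0985, 0.0742], 0.51)]
side side_pin [([0.5499, 0.0743, 0.0749], 0.54)]
side top_plate [([0.4984, 0.007, 0.0753], 0.59)]
top {'camera_matrix': [[374.474, 0.0, 252.508], [0.0, 374.474, 194.15], [0.0, 0.0, 1.0]], 'rvec': [2.203, -2.158, 0.093], 'tvec': [-0.013, 0.612, 0.701]}
top fixture []
top seat [([0.5091, 0.0747, 0.0725], 0.71)]
top tray []
top end_pins [([0.512, 0.1046, 0.0735], 0.49), ([0.5092, 0.0724, 0.0726], 0.27)]
top side_pin []
top top_plate [([0.4971, 0.0076, 0.0789], 0.7)]
wrist {'camera_matrix': [[297.319, 0.0, 257.518], [0.0, 297.319, 192.246], [0.0, 0.0, 1.0]], 'rvec': [-2.429, 1.541, 0.237], 'tvec': [-0.649, -0.039, 0.393]}
wrist fixture []
wrist seat []
wrist tray []
wrist end_pins []
wrist side_pin []
wrist top_plate []
1.05
```

View images.

View pics/side0.png

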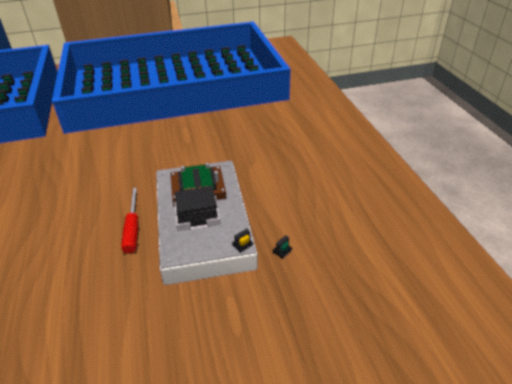

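View pics/top0.png

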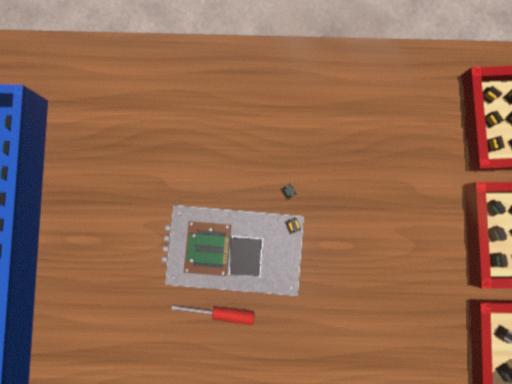

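View pics/wrist0.png

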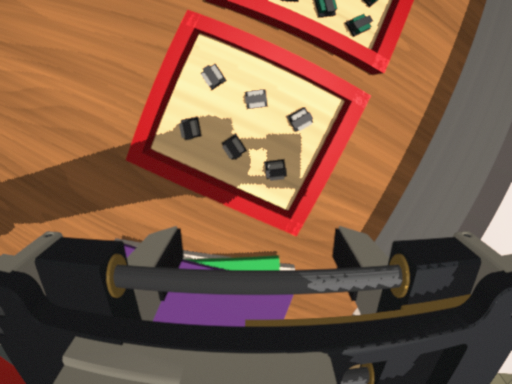

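```bash
cat > h.py <<'E'
from bench import manip, capture, camera_info, spot_in, trace, tip_of
import cv2, numpy as np
def cam(c):
    i=camera_info(c); K=np.array(i["camera_matrix"],float); R=cv2.Rodrigues(np.array(i["rvec"],float))[0]; t=np.array(i["tvec"],float).ravel()
    return K,R,t
def rays(c,px,C=None):
    K,R,t=C or cam(c); px=np.asarray(px,float).reshape(-1,2)
    u=(px-[K[0,2],K[1,2]])/[K[0,0],K[1,1]]
    if c=="wrist":
        th=np.linalg.norm(u,axis=1,keepdims=True); s=np.where(th>1e-9,np.sin(th)/np.maximum(th,1e-9),1); d=np.hstack([u*s,np.cos(th)])
    else: d=np.hstack([u,np.ones((len(u),1))])
    return -R.T@t, d@R
def onz(c,px,z,C=None):
    o,d=rays(c,px,C); return (o+d*((z-o[2])/d[:,2])[:,None])
def proj(c,P,C=None):
    K,R,t=C or cam(c); X=np.asarray(P,float).reshape(-1,3)@R.T+t
    if c=="wrist":
        rr=np.linalg.norm(X[:,:2],axis=1); th=np.arctan2(rr,X[:,2]); u=X[:,:2]*(th/np.maximum(rr,1e-9))[:,None]
    else: u=X[:,:2]/X[:,2:]
    return u*[K[0,0],K[1,1]]+[K[0,2],K[1,2]]
def rect(c,m,z,C=None):
    m=m.astype(np.uint8); cs,_=cv2.findContours(m,cv2.RETR_EXTERNAL,cv2.CHAIN_APPROX_NONE); k=max(cs,key=cv2.contourArea)
    P=onz(c,k.reshape(-1,2),z,C)[:,:2]
    return cv2.minAreaRect((P*1000).astype(np.float32)),P
def st():
    s=manip.get_state(); print("t %.2f tcp %s F %s w %.3f"%(s["time_s"],np.round(np.array(s["tcp_pos"])*1000,2),np.round(s["contact_force"],2),s["grip_width"])); return s
E
python3 - <<'E'
from h import *
im=cv2.imread("pics/top0.png")
for q,z in (("fixture",.04),("top_plate",.0815)):
    r=trace("top",q)
    for d in r[:2]:
        m=d["pixels"]; print(q,d["confidence"],m.sum(),rect("top",m,z)[0])
        im[m]=im[m]//2+np.array([0,0,100],np.uint8)
r=trace("side","top_plate")
for d in r: print("side",d["confidence"],rect("side",d["pixels"],.0815)[0])
cv2.imwrite("pics/t1.png",cv2.resize(im[190:310,150:320],None,fx=4,fy=4,interpolation=cv2.INTER_CUBIC))
for p in ("seat","tray"): print(p,[np.round(tip_of("top",p)[0]["at"],4) if tip_of("top",p) else None])
E
```

```text
fixture 0.95 9474 ((505.9295654296875, 35.269386291503906), (259.6283874511719, 149.26263427734375), 86.2746353149414)
fixture 0.27 1042 ((493.2906188964844, 11.093154907226562), (53.94533157348633, 68.10445404052734), 88.68856811523438)
top_plate 0.66 1079 ((496.56793212890625, 10.531320571899414), (51.411170959472656, 66.37966918945312), 89.1312255859375)
side 0.73 ((498.7791442871094, 3.7526817321777344), (64.52967834472656, 59.81167984008789), 0.937517523765564)
seat [array([0.5091, 0.0747, 0.0725])]
tray [None]
```

View pics/t1.png

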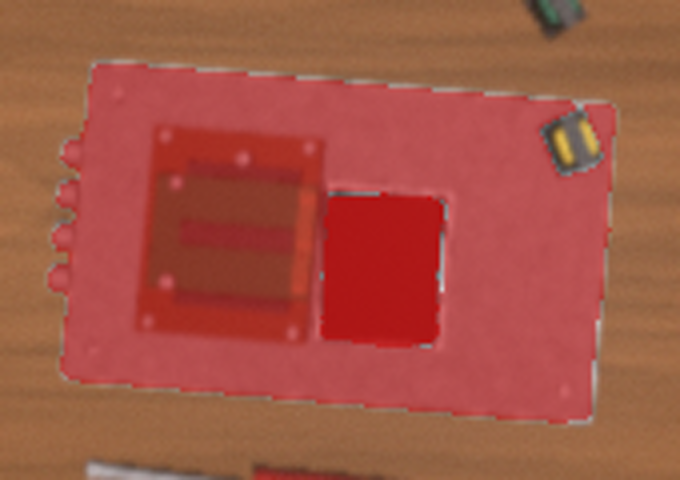

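```bash
python3 - <<'E'
from h import *
K,R,t=cam("wrist"); o=-R.T@t; s=st(); Rt=np.array(s["tcp_rot"]); p=np.array(s["tcp_pos"])
print("cam in tool mm",Rt.T@(o-p)*1000,"axes in tool (cols x,y,z)\n",np.round(Rt.T@R.T,3))
import math
y=math.radians(-3.7)
for name,Rd in (("y=+fx",np.array([[0,1,0],[1,0,0],[0,0,-1]])),("y=-fx",np.array([[0,-1,0],[-1,0,0],[0,0,-1]]))):
    Rz=cv2.Rodrigues(np.array([0,0,y]))[0]; D=Rz@Rd
    print(name,cv2.Rodrigues(D@Rt.T)[0].ravel())
E
```

```text
t 1.35 tcp [ 276.79 -588.13  243.7 ] F [0.46 0.06 0.27] w 1.000
cam in tool mm [  80.36277942   -0.28716667 -142.52536436] axes in tool (cols x,y,z)
 [[ 0.    -0.954 -0.299]
 [ 1.     0.    -0.001]
 [ 0.001 -0.299  0.954]]
y=+fx [-7.97598212e-05  6.31374861e-05  1.06639195e+00]
y=-fx [ 7.25175552e-05  9.16094003e-05 -2.07520070e+00]
```

>>> {"op": "play_rows", "data": {"plan": [[[0.0144,0.0365,0,0,0,0.09,-0.5],[0.0288,0.073,0,0,0,0.18,-0.5],[0.0432,0.1095,0,0,0,0.27,-0.5],[0.0576,0.146,0,0,0,0.36,-0.5],[0.072,0.1825,0,0,0,0.45,-0.5]]]}}

```text
time_s: 1.77
tcp_pos: [0.3492, -0.4039, 0.2438]
tcp_rot: [[0.626, 0.78, 0.0], [0.78, -0.626, -0.0], [-0.0, 0.0, -1.0]]
contact_force: [1.9, -0.2, -0.4]
grip_width: 0.687
```

>>> {"op": "play_rows", "data": {"plan": [[[0.0144,0.0365,0,0,0,0.09,-0.5],[0.0288,0.073,0,0,0,0.18,-0.5],[0.0432,0.1095,0,0,0,0.27,-0.5],[0.0576,0.146,0,0,0,0.36,-0.5],[0.072,0.1825,0,0,0,0.45,-0.5]]]}}

```text
time_s: 2.18
tcp_pos: [0.4211, -0.2215, 0.2441]
tcp_rot: [[0.225, 0.974, 0.0], [0.974, -0.225, -0.001], [-0.001, 0.001, -1.0]]
contact_force: [0.7, -0.7, 0.7]
grip_width: 0.322
```

>>> {"op": "play_rows", "data": {"plan": [[[0.0144,0.0365,-0.01,0,0,0.09,-0.5],[0.0288,0.073,-0.02,0,0,0.166,-0.5],[0.0432,0.1095,-0.03,0,0,0.166,-0.5],[0.0576,0.146,-0.04,0,0,0.166,-0.5],[0.072,0.1825,-0.04,0,0,0.166,-0.5]]]}}

```text
time_s: 2.6
tcp_pos: [0.492, -0.0392, 0.2023]
tcp_rot: [[0.066, 0.998, -0.002], [0.998, -0.066, 0.0], [-0.0, -0.002, -1.0]]
contact_force: [0.4, -1.2, -0.1]
grip_width: 0.251
```

```bash
python3 - <<'E'
from h import *
s=st()
C=cam("wrist"); im=capture("wrist"); cv2.imwrite("pics/w1.png",cv2.resize(im,None,fx=1.5,fy=1.5))
np.save("w1.npy",im); np.savez("w1c.npz",K=C[0],R=C[1],t=C[2])
for q in ("seat","end_pins","side_pin","top_plate","tray","fixture"):
    r=tip_of("wrist",q); print(q,[(np.round(d["at"],4).tolist(),round(d["confidence"],2)) for d in r[:2]])
for d in trace("wrist","top_plate")[:2]:
    print(d["confidence"],d["pixels"].sum(),rect("wrist",d["pixels"],.0815,C)[0]); np.save("m1.npy",d["pixels"])
E
```

```text
t 2.60 tcp [492.   -39.18 202.28] F [ 0.41 -1.2  -0.11] w 0.251
seat [([0.5086, 0.0733, 0.073], 0.82)]
end_pins []
side_pin [([0.5469, 0.0748, 0.0745], 0.36)]
top_plate [([0.4963, 0.0087, 0.0803], 0.9)]
tray []
fixture [([0.5039, 0.0329, 0.0022], 0.88)]
```

View pics/w1.png

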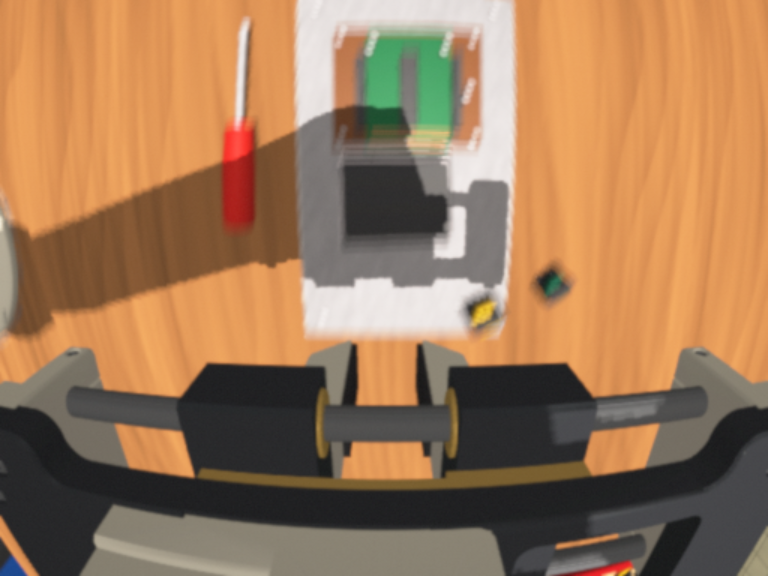

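```bash
python3 - <<'E'
from h import *
s=st()
C=cam("wrist"); im=capture("wrist"); cv2.imwrite("pics/w2.png",cv2.resize(im[0:260,150:400],None,fx=3,fy=3,interpolation=cv2.INTER_CUBIC)[:600,:])
np.save("w2.npy",im); np.savez("w2c.npz",K=C[0],R=C[1],t=C[2])
print(rect("wrist",np.zeros((384,512),bool)|True,.0815,C)[0] if 0 else "")
for q,z in (("top_plate",.0815),("fixture",.04)):
  for d in trace("wrist",q)[:2]:
    print(q,d["confidence"],d["pixels"].sum(),rect("wrist",d["pixels"],z,C)[0]); np.save("m_%s.npy"%q,d["pixels"])
for q in ("end_pins","side_pin","seat"):
    r=tip_of("wrist",q); print(q,[(np.round(d["at"],4).tolist(),round(d["confidence"],2)) for d in r[:2]])
E
```

```text
t 3.00 tcp [492.45 -42.52 203.73] F [ 0.52  0.21 -0.38] w 0.251

top_plate 0.59 4115 ((498.1447448730469, 8.726448059082031), (52.054420471191406, 65.63506317138672), 88.05487823486328)
fixture 0.61 26872 ((505.83245849609375, 28.3956298828125), (247.2892608642578, 150.66305541992188), 86.36251068115234)
fixture 0.27 1871 ((391.9405822753906, 67.37440490722656), (148.35914611816406, 26.10877227783203), 85.26823425292969)
end_pins []
side_pin [([0.5449, 0.0754, 0.0715], 0.4)]
seat [([0.5089, 0.0738, 0.0705], 0.75)]
```

View pics/w2.png

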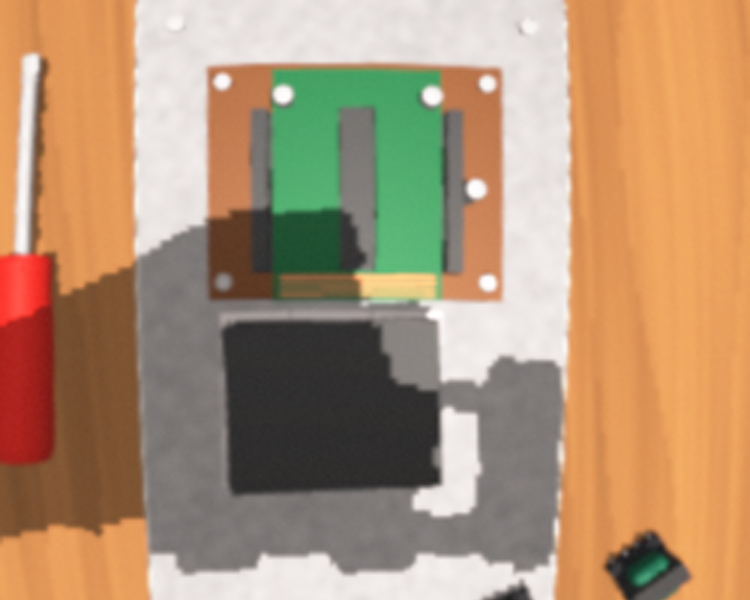

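```bash
python3 - <<'E'
from h import *
C=tuple(np.load("w2c.npz")[k] for k in "KRt")
P=lambda L,z: onz("wrist",(np.array(L,float)+0.5)/3-0.5+[150,0],z,C)[:,:2]*1000
pin=P([(283,95),(432,96),(476,188)],78e-3); print("pins",pin.round(1), np.linalg.norm(pin[1]-pin[0]))
core=P([(252,110),(249,272),(464,110),(462,272)],72e-3); print("core",core.round(1))
pl=P([(222,322),(438,320),(440,486),(231,494)],.0815); print("plate",pl.round(1),pl.mean(0))
e=pl[1]-pl[0];print("plate yaw",np.degrees(np.arctan2(e[1],e[0])),np.linalg.norm(e)); e=pl[2]-pl[3];print(np.degrees(np.arctan2(e[1],e[0])))
# fit seat pose from pins+core corners
M=np.array([(-22,28.5),(22,28.5),(35,0),(-32,25.5),(-32,-25.5),(32,25.5),(32,-25.5)]);W=np.vstack([pin,core])
def fit(M,W):
    a=M-M.mean(0);b=W-W.mean(0);th=np.arctan2((a[:,0]*b[:,1]-a[:,1]*b[:,0]).sum(),(a*b).sum())
    R=np.array([[np.cos(th),-np.sin(th)],[np.sin(th),np.cos(th)]]);t=W.mean(0)-R@M.mean(0);return th,t,R,W-(M@R.T+t)
for s in (slice(0,3),slice(0,7)):
    th,t,R,res=fit(M[s],W[s]);print(np.degrees(th),t,res.round(1).tolist())
print("plate in seat frame",((pl-t)@R).round(1),((pl-t)@R).mean(0))
# fixture edges
m=np.load("m_fixture.npy").astype(np.uint8)
E
```

```text
pins [[489.4 104.2]
 [533.3 101.5]
 [544.5  72.5]] 44.02826749216758
core [[479.6 101.7]
 [475.1  51. ]
 [543.6  98.2]
 [539.6  47.1]]
plate [[466.8  36.4]
 [530.2  32.8]
 [528.5 -17.4]
 [465.  -15.7]] [497.63655566   9.04017764]
plate yaw -3.278790954045806 63.51749036764216
-1.6023139660365273
-3.4323442870462264 [509.60850103  74.491286  ] [[0.0, -0.0], [0.0, -0.1], [-0.1, 0.1]]
-3.729053866112383 [509.49667501  74.53596777] [[-0.0, -0.2], [0.0, 0.0], [0.1, 0.2], [0.3, -0.4], [-0.8, -0.2], [0.5, 0.3], [-0.1, 0.1]]
plate in seat frame [[-40.1 -40.8]
 [ 23.4 -40.3]
 [ 25.  -90.5]
 [-38.6 -92.9]] [ -7.57527199 -66.1284826 ]
```

>>> {"op": "play_rows", "data": {"plan": [[[0.001,0,-0.03,0,0,0,-0.5],[0.002,0,-0.06,0,0,0,-0.5],[0.002,0,-0.09,0,0,0,-0.5],[0.002,0,-0.105,0,0,0,-0.5],[0.002,0,-0.108,0,0,0,-0.5]]]}}

```text
time_s: 3.72
tcp_pos: [0.4924, -0.0407, 0.0929]
tcp_rot: [[0.065, 0.998, -0.005], [0.998, -0.065, 0.001], [0.001, -0.005, -1.0]]
contact_force: [-0.0, -0.2, 0.3]
grip_width: 0.249
```

>>> {"op": "play_rows", "data": {"plan": [[[0,0,0,0,0,0,-0.5],[0,0,0,0,0,0,-0.5],[0,0,0,0,0,0,-0.5],[0,0,0,0,0,0,-0.5],[0,0,0,0,0,0,-0.5]]]}}

```text
time_s: 4.13
tcp_pos: [0.4956, -0.0409, 0.0968]
tcp_rot: [[0.065, 0.998, 0.002], [0.998, -0.065, -0.001], [-0.0, 0.002, -1.0]]
contact_force: [-0.2, 0.3, -1.0]
grip_width: 0.252
```

```bash
python3 - <<'E'
from h import *
s=st(); im=capture("wrist"); cv2.imwrite("pics/w3.png",cv2.resize(im[60:310,110:410],None,fx=2.5,fy=2.5)); im=capture("side"); cv2.imwrite("pics/s3.png",cv2.resize(im[130:300,100:300],None,fx=3.5,fy=3.5)[:,:800])
s=st();print(np.array(s["tcp_rot"]).round(4))
E
```

```text
t 4.13 tcp [495.59 -40.86  96.81] F [-0.21  0.28 -1.01] w 0.252
t 4.23 tcp [495.25 -40.85  96.43] F [-0.09  0.37 -0.19] w 0.251
[[ 6.520e-02  9.979e-01  1.300e-03]
 [ 9.979e-01 -6.520e-02 -5.000e-04]
 [-4.000e-04  1.300e-03 -1.000e+00]]
```

View pics/w3.png

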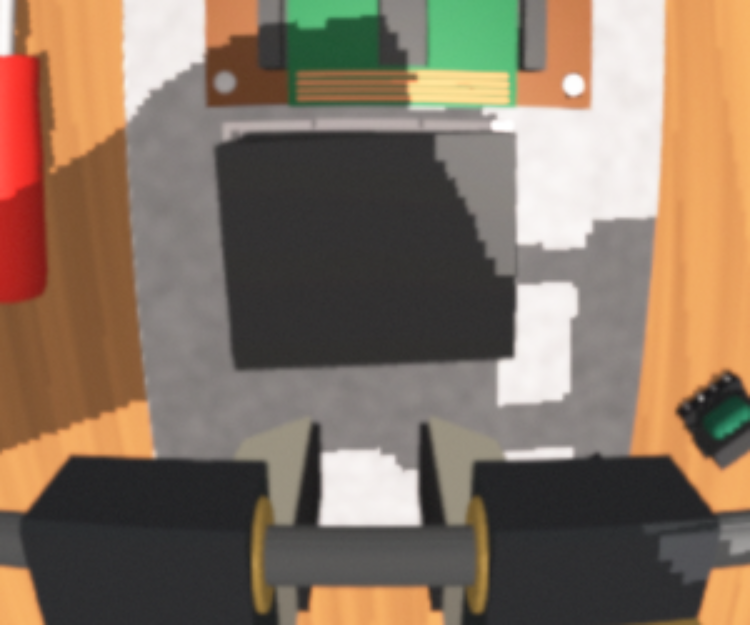

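View pics/s3.png

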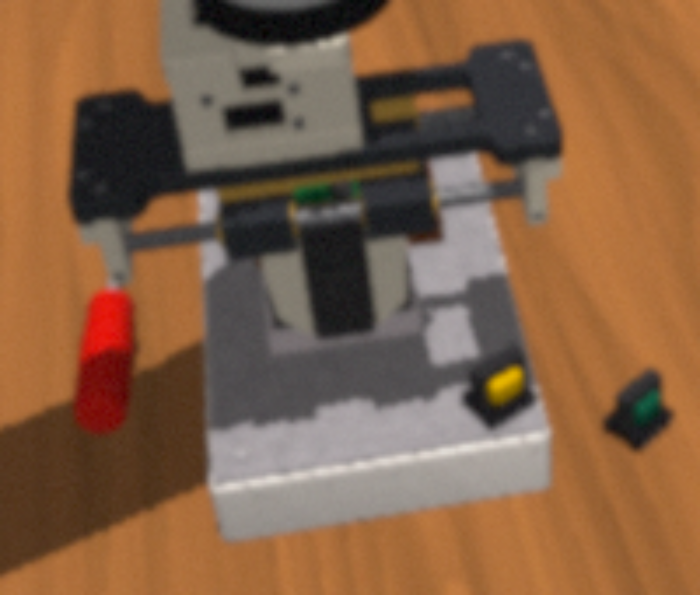

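>>> {"op": "play_rows", "data": {"plan": [[[0.0002,0.002,-0.001,0,0,0,-0.5],[0.0004,0.004,-0.002,0,0,0,-0.5],[0.0005,0.007,-0.003,0,0,0,-0.5],[0.0006,0.009,-0.0035,0,0,0,-0.5],[0.0007,0.01,-0.0035,0,0,0,-0.5]]]}}

```text
time_s: 4.65
tcp_pos: [0.4953, -0.0299, 0.092]
tcp_rot: [[0.064, 0.998, -0.0], [0.998, -0.064, 0.0], [0.0, -0.0, -1.0]]
contact_force: [-0.4, 0.5, 0.1]
grip_width: 0.249
```

>>> {"op": "play_rows", "data": {"plan": [[[0,0,0,0,0,0,-0.5],[0,0,0,0,0,0,-0.5],[0,0,0,0,0,0,-0.5],[0,0,0,0,0,0,-0.5],[0,0,0,0,0,0,-0.5]]]}}

```text
time_s: 5.07
tcp_pos: [0.4955, -0.0308, 0.0922]
tcp_rot: [[0.065, 0.998, 0.0], [0.998, -0.065, -0.0], [-0.0, 0.0, -1.0]]
contact_force: [0.3, 0.6, 0.2]
grip_width: 0.25
```

>>> {"op": "play_rows", "data": {"plan": [[[0.0001,0.001,0.0004,0,0,0,-0.5],[0.0002,0.003,0.0007,0,0,0,-0.5],[0.0003,0.005,0.0007,0,0,0,-0.5],[0.0004,0.006,0.0007,0,0,0,-0.5],[0.0004,0.007,0.0007,0,0,0,-0.5]]]}}

```text
time_s: 5.48
tcp_pos: [0.4959, -0.0236, 0.0929]
tcp_rot: [[0.065, 0.998, -0.0], [0.998, -0.065, -0.0], [-0.0, -0.0, -1.0]]
contact_force: [0.0, -0.9, 1.2]
grip_width: 0.25
```

>>> {"op": "play_rows", "data": {"plan": [[[0.0001,0.001,0,0,0,0,-0.5],[0.0001,0.002,0,0,0,0,-0.5],[0.0002,0.003,0,0,0,0,-0.5],[0.0003,0.004,0,0,0,0,-0.5],[0.0003,0.005,0,0,0,0,-0.5]]]}}

```text
time_s: 5.9
tcp_pos: [0.4962, -0.0186, 0.0929]
tcp_rot: [[0.065, 0.998, 0.0], [0.998, -0.065, -0.0], [-0.0, 0.0, -1.0]]
contact_force: [0.0, -1.3, 0.6]
grip_width: 0.254
```

```bash
python3 - <<'E'
from h import *
print(manip.finger_overhang)
s=st(); im=capture("wrist"); cv2.imwrite("pics/w4.png",cv2.resize(im[60:310,110:410],None,fx=2.5,fy=2.5))
E
```

```text
0.017
t 5.90 tcp [496.2  -18.62  92.93] F [ 0.04 -1.29  0.61] w 0.254
```

View pics/w4.png

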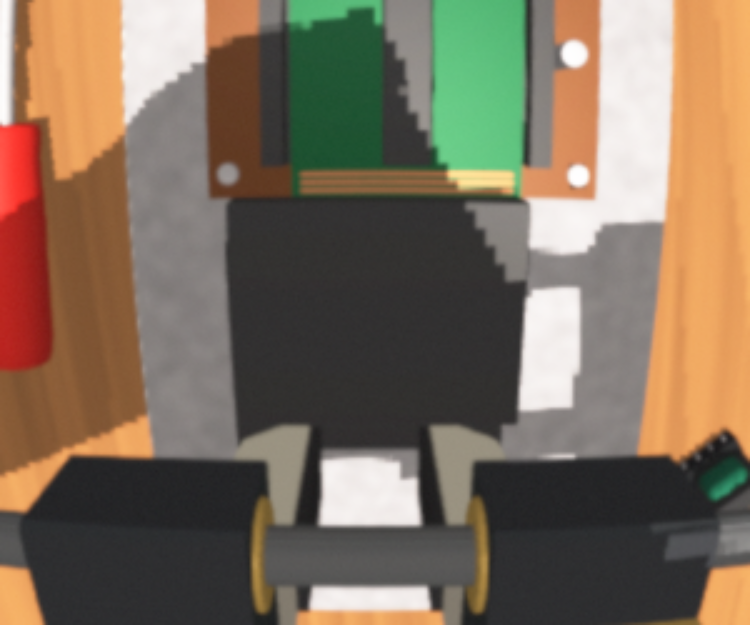

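>>> {"op": "play_rows", "data": {"plan": [[[0.0001,0.002,0,0,0,0,-0.5],[0.0003,0.005,0,0,0,0,-0.5],[0.0005,0.008,0,0,0,0,-0.5],[0.0007,0.011,0,0,0,0,-0.5],[0.0008,0.013,0,0,0,0,-0.5]]]}}

```text
time_s: 6.37
tcp_pos: [0.497, -0.0049, 0.093]
tcp_rot: [[0.064, 0.998, 0.0], [0.998, -0.064, 0.0], [0.0, 0.0, -1.0]]
contact_force: [0.4, -1.3, 1.0]
grip_width: 0.249
```

>>> {"op": "play_rows", "data": {"plan": [[[0.0001,0.002,0,0,0,0,-0.5],[0.0003,0.005,0,0,0,0,-0.5],[0.0005,0.008,0,0,0,0,-0.5],[0.0007,0.011,0,0,0,0,-0.5],[0.0008,0.013,0,0,0,0,-0.5]]]}}

```text
time_s: 6.78
tcp_pos: [0.4979, 0.0079, 0.093]
tcp_rot: [[0.065, 0.998, 0.0], [0.998, -0.065, 0.0], [0.0, 0.0, -1.0]]
contact_force: [-0.5, -1.1, 0.1]
grip_width: 0.251
```

```bash
python3 - <<'E'
from h import *
s=st(); im=capture("wrist"); cv2.imwrite("pics/w5.png",cv2.resize(im[60:310,110:410],None,fx=2.5,fy=2.5))
im=capture("side"); cv2.imwrite("pics/s5.png",cv2.resize(im[130:300,100:300],None,fx=3.5,fy=3.5)[:,:800])
E
```

```text
t 6.78 tcp [497.85   7.93  92.97] F [-0.51 -1.09  0.06] w 0.251
```

View pics/w5.png

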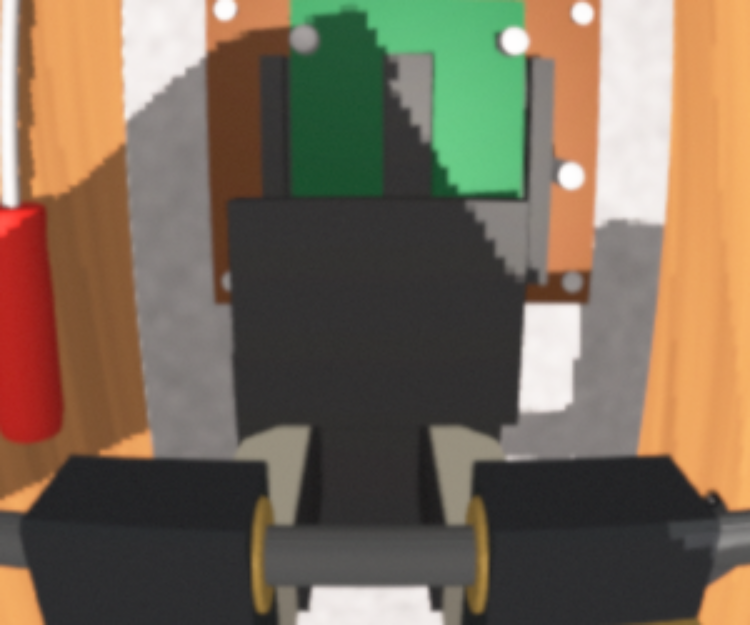

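View pics/s5.png

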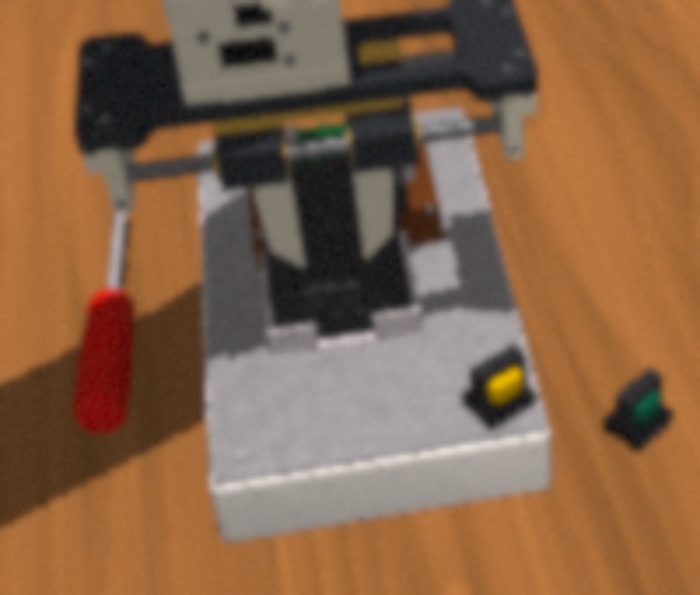

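>>> {"op": "play_rows", "data": {"plan": [[[0.0001,0.002,0,0,0,0,-0.5],[0.0003,0.005,0,0,0,0,-0.5],[0.0005,0.008,0,0,0,0,-0.5],[0.0007,0.011,0,0,0,0,-0.5],[0.0008,0.013,0,0,0,0,-0.5]]]}}

```text
time_s: 7.3
tcp_pos: [0.4985, 0.021, 0.0929]
tcp_rot: [[0.065, 0.998, 0.0], [0.998, -0.065, 0.0], [0.0, -0.0, -1.0]]
contact_force: [0.5, -1.0, -1.1]
grip_width: 0.249
```

>>> {"op": "play_rows", "data": {"plan": [[[0.0001,0.002,0,0,0,0,-0.5],[0.0002,0.004,0,0,0,0,-0.5],[0.0004,0.006,0,0,0,0,-0.5],[0.0005,0.008,0,0,0,0,-0.5],[0.0006,0.01,0,0,0,0,-0.5]]]}}

```text
time_s: 7.72
tcp_pos: [0.4992, 0.0305, 0.0929]
tcp_rot: [[0.065, 0.998, 0.0], [0.998, -0.065, -0.0], [0.0, 0.0, -1.0]]
contact_force: [-0.4, -0.3, 0.3]
grip_width: 0.252
```

```bash
python3 - <<'E'
from h import *
s=st(); im=capture("wrist"); cv2.imwrite("pics/w6.png",cv2.resize(im[60:310,110:410],None,fx=2.5,fy=2.5))
im=capture("side"); cv2.imwrite("pics/s6.png",cv2.resize(im[130:300,100:300],None,fx=3.5,fy=3.5)[:,:800])
E
```

```text
t 7.72 tcp [499.22  30.5   92.95] F [-0.36 -0.27  0.33] w 0.252
```

View pics/w6.png

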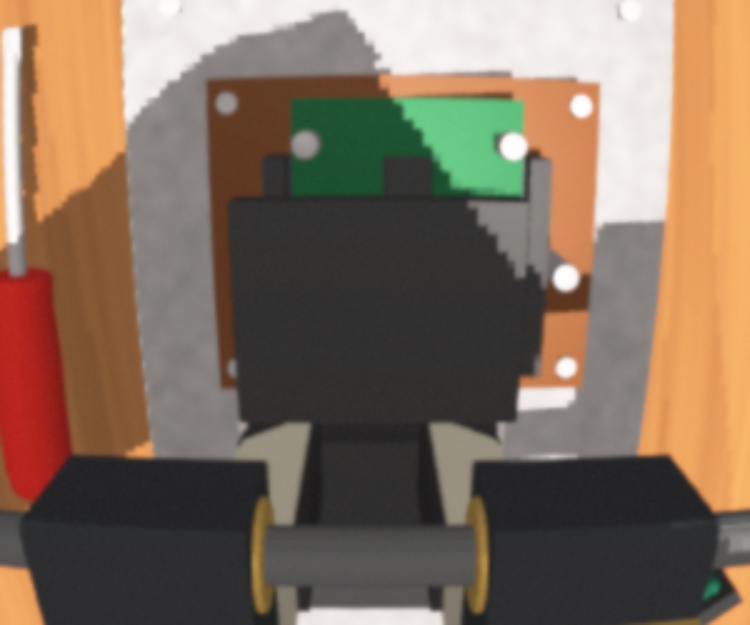

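View pics/s6.png

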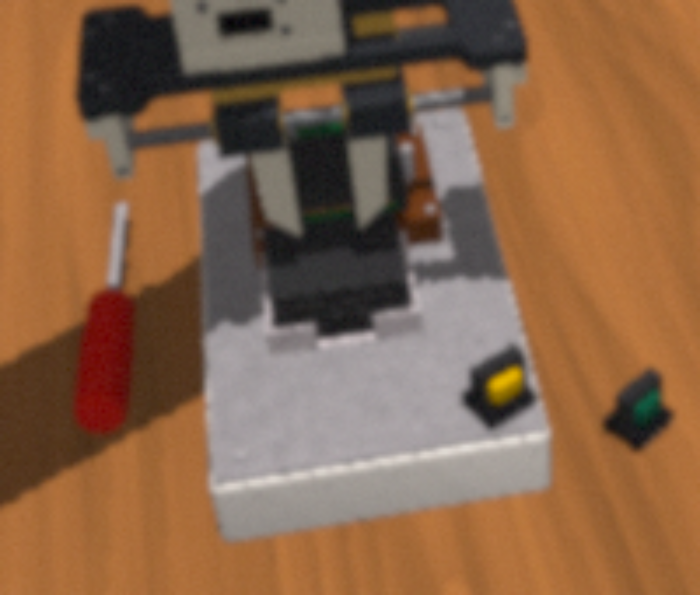

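>>> {"op": "play_rows", "data": {"plan": [[[0.0001,0.0015,0,0,0,0,-0.5],[0.0002,0.003,0,0,0,0,-0.5],[0.0003,0.0045,0,0,0,0,-0.5],[0.0003,0.0055,0,0,0,0,-0.5],[0.0004,0.0062,0,0,0,0,-0.5]]]}}

```text
time_s: 8.23
tcp_pos: [0.4996, 0.0367, 0.0929]
tcp_rot: [[0.065, 0.998, 0.0], [0.998, -0.065, 0.0], [0.0, 0.0, -1.0]]
contact_force: [-0.5, -0.3, 0.2]
grip_width: 0.254
```

>>> {"op": "play_rows", "data": {"plan": [[[0,0.0003,0,0,0,0,-0.5],[0,0.0006,0,0,0,0,-0.5],[0.0001,0.0009,0,0,0,0,-0.5],[0.0001,0.0012,0,0,0,0,-0.5],[0.0001,0.0015,0,0,0,0,-0.5]]]}}

```text
time_s: 8.65
tcp_pos: [0.4997, 0.038, 0.0929]
tcp_rot: [[0.065, 0.998, -0.0], [0.998, -0.065, -0.0], [-0.0, -0.0, -1.0]]
contact_force: [0.3, -1.1, 0.1]
grip_width: 0.254
```

```bash
python3 - <<'E'
from h import *
s=st(); im=capture("wrist"); cv2.imwrite("pics/w7.png",cv2.resize(im[60:310,110:410],None,fx=2.5,fy=2.5))
E
```

```text
t 8.65 tcp [499.66  38.01  92.91] F [ 0.32 -1.12  0.06] w 0.254
```

View pics/w7.png

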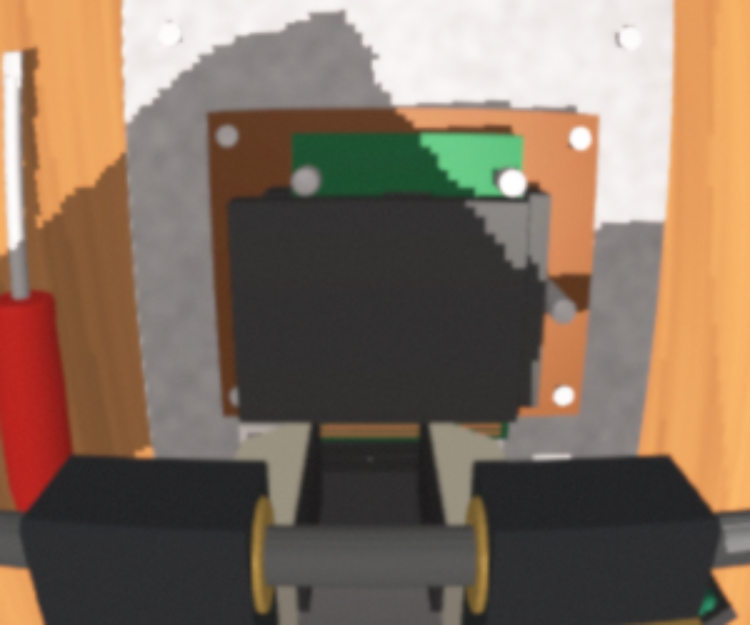

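>>> {"op": "play_rows", "data": {"plan": [[[0,0.0002,0,0,0,0,-0.5],[0,0.0004,0,0,0,0,-0.5],[0,0.0006,0,0,0,0,-0.5],[0.0001,0.0008,0,0,0,0,-0.5],[0.0001,0.001,0,0,0,0,-0.5]]]}}

```text
time_s: 9.12
tcp_pos: [0.4997, 0.0387, 0.0929]
tcp_rot: [[0.065, 0.998, -0.0], [0.998, -0.065, -0.001], [-0.001, -0.0, -1.0]]
contact_force: [0.4, -1.2, 0.9]
grip_width: 0.251
```

>>> {"op": "play_rows", "data": {"plan": [[[0,0.0001,0,0,0,0,-0.5],[0,0.0002,0,0,0,0,-0.5],[0,0.0004,0,0,0,0,-0.5],[0,0.0005,0,0,0,0,-0.5],[0,0.0006,0,0,0,0,-0.5]]]}}

```text
time_s: 9.53
tcp_pos: [0.4997, 0.0389, 0.0929]
tcp_rot: [[0.066, 0.998, -0.0], [0.998, -0.066, -0.001], [-0.001, -0.0, -1.0]]
contact_force: [-0.3, -5.0, 0.7]
grip_width: 0.25
```

>>> {"op": "play_rows", "data": {"plan": [[[0,0.0001,0,0,0,0,-0.5],[0,0.0002,0,0,0,0,-0.5],[0,0.0002,0,0,0,0,-0.5],[0,0.0002,0,0,0,0,-0.5],[0,0.0002,0,0,0,0,-0.5]]]}}

```text
time_s: 9.95
tcp_pos: [0.4997, 0.0389, 0.0929]
tcp_rot: [[0.066, 0.998, -0.0], [0.998, -0.066, -0.001], [-0.001, -0.0, -1.0]]
contact_force: [-0.7, -5.1, 2.3]
grip_width: 0.251
```

>>> {"op": "play_rows", "data": {"plan": [[[0,0.0001,0,0,0,0,-0.5],[0,0.0002,0,0,0,0,-0.5],[0,0.0003,0,0,0,0,-0.5],[0,0.0003,0,0,0,0,-0.5],[0,0.0003,0,0,0,0,-0.5]]]}}

```text
time_s: 10.37
tcp_pos: [0.4997, 0.0389, 0.0929]
tcp_rot: [[0.066, 0.998, -0.0], [0.998, -0.066, -0.002], [-0.002, -0.0, -1.0]]
contact_force: [-0.9, -5.8, 1.5]
grip_width: 0.25
```

```bash
python3 - <<'E'
from h import *
s=st(); im=capture("wrist"); cv2.imwrite("pics/w8.png",cv2.resize(im[60:310,110:410],None,fx=2.5,fy=2.5))
for i in range(3): capture("top"); s=st()
print(s["moment"])
E
```

```text
t 10.37 tcp [499.74  38.94  92.91] F [-0.9  -5.81  1.52] w 0.250
t 10.47 tcp [499.7   38.96  92.88] F [-0.48 -5.52  2.19] w 0.251
t 10.52 tcp [499.7   38.99  92.87] F [-0.75 -5.91  1.87] w 0.247
t 10.57 tcp [499.69  38.92  92.87] F [-0.06 -5.94  2.32] w 0.247
[-1.32623005 -0.0085688  -0.01831398]
```

View pics/w8.png

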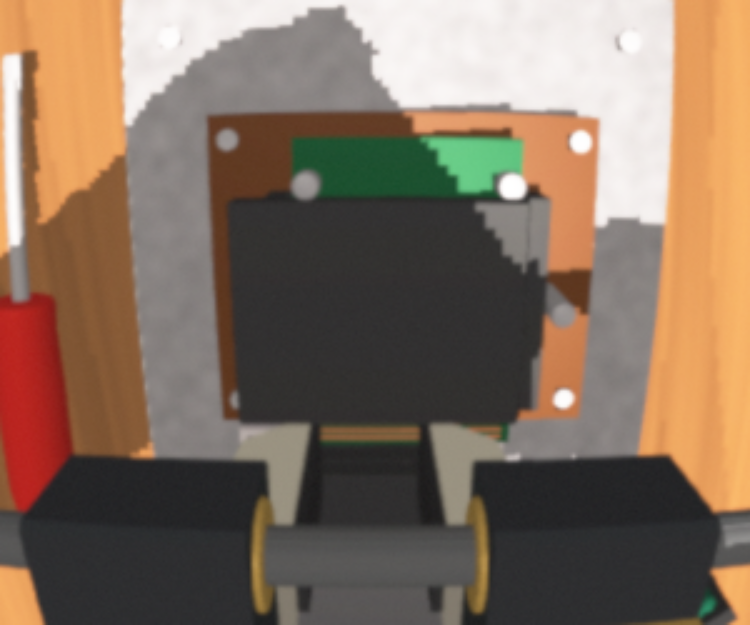

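>>> {"op": "play_rows", "data": {"plan": [[[0,0.0001,0,0,0,0,-0.5],[0,0.0002,0,0,0,0,-0.5],[0,0.0003,0,0,0,0,-0.5],[0,0.0004,0,0,0,0,-0.5],[0,0.0004,0,0,0,0,-0.5]]]}}

```text
time_s: 10.98
tcp_pos: [0.4997, 0.039, 0.0929]
tcp_rot: [[0.066, 0.998, -0.001], [0.998, -0.066, -0.002], [-0.002, -0.0, -1.0]]
contact_force: [-0.7, -6.9, 2.2]
grip_width: 0.25
```

>>> {"op": "play_rows", "data": {"plan": [[[0,0.0001,0,0,0,0,-0.5],[0,0.0002,0,0,0,0,-0.5],[0,0.0003,0,0,0,0,-0.5],[0,0.0004,0,0,0,0,-0.5],[0,0.0004,0,0,0,0,-0.5]]]}}

```text
time_s: 11.4
tcp_pos: [0.4997, 0.0391, 0.0929]
tcp_rot: [[0.066, 0.998, -0.001], [0.998, -0.066, -0.002], [-0.002, -0.0, -1.0]]
contact_force: [-0.4, -7.0, 1.0]
grip_width: 0.248
```

```bash
python3 - <<'E'
from h import *
s=st()
for i in range(3): capture("top"); s=st()
E
```

```text
t 11.40 tcp [499.71  39.08  92.88] F [-0.43 -6.98  1.  ] w 0.248
t 11.45 tcp [499.71  39.05  92.87] F [-0.84 -7.    2.37] w 0.249
t 11.50 tcp [499.71  39.05  92.87] F [-0.23 -7.33  2.18] w 0.250
t 11.55 tcp [499.71  39.03  92.86] F [-0.42 -8.12  2.53] w 0.254
```

>>> {"op": "play_rows", "data": {"plan": [[[0,0.0001,0,0,0,0,-0.5],[0,0.0002,0,0,0,0,-0.5],[0,0.0003,0,0,0,0,-0.5],[0,0.0003,0,0,0,0,-0.5],[0,0.0003,0,0,0,0,-0.5]]]}}

```text
time_s: 11.97
tcp_pos: [0.4997, 0.0391, 0.0929]
tcp_rot: [[0.066, 0.998, -0.001], [0.998, -0.066, -0.003], [-0.003, -0.0, -1.0]]
contact_force: [0.3, -8.9, 2.9]
grip_width: 0.25
```

>>> {"op": "play_rows", "data": {"plan": [[[-0.0002,-0.003,0,0,0,0,-0.5],[-0.0005,-0.007,0,0,0,0,-0.5],[-0.0008,-0.012,0,0,0,0,-0.5],[-0.0009,-0.015,0.006,0,0,0,-0.5],[-0.001,-0.016,0.025,0,0,0,-0.6]]]}}

```text
time_s: 12.38
tcp_pos: [0.4968, 0.0248, 0.1164]
tcp_rot: [[0.065, 0.998, -0.005], [0.998, -0.065, 0.001], [0.001, -0.005, -1.0]]
contact_force: [-0.3, -0.5, 0.2]
grip_width: 0.219
```

```bash
python3 - <<'E'
from h import *
s=st(); print(np.round(s["q"],2)); im=capture("top"); cv2.imwrite("pics/t9.png",cv2.resize(im[190:310,150:320],None,fx=4,fy=4,interpolation=cv2.INTER_CUBIC))
im=capture("side"); cv2.imwrite("pics/s9.png",cv2.resize(im[130:300,100:300],None,fx=3.5,fy=3.5))
E
```

```text
t 12.38 tcp [496.8   24.81 116.4 ] F [-0.26 -0.52  0.18] w 0.219
[ 0.53  0.5  -0.78  2.02  0.48  0.82 -0.59]
```

View pics/s9.png

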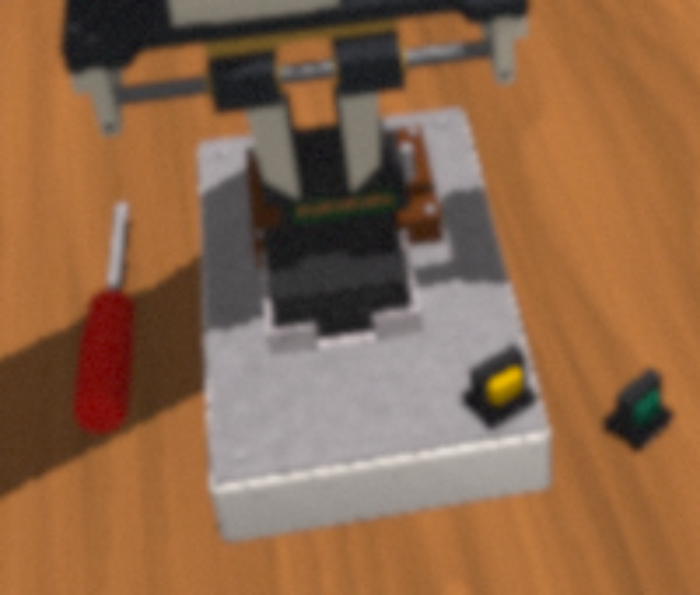

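>>> {"op": "play_rows", "data": {"plan": [[[0,0,0.015,0,0,-0.1,-1],[-0.005,0.005,0.025,0,0,-0.21,-1],[-0.01,0.011,0.03,0,0,-0.32,-1],[-0.015,0.017,0.03,0,0,-0.43,-1],[-0.02,0.022,0.03,0,0,-0.54,-1]]]}}

```text
time_s: 12.9
tcp_pos: [0.4789, 0.048, 0.1483]
tcp_rot: [[0.573, 0.82, 0.001], [0.82, -0.573, 0.001], [0.001, 0.001, -1.0]]
contact_force: [0.9, -0.2, 0.0]
grip_width: 0.006
```

>>> {"op": "play_rows", "data": {"plan": [[[-0.005,0.005,0,0,0,-0.11,-1],[-0.01,0.01,0,0,0,-0.22,-1],[-0.015,0.015,0,0,0,-0.33,-1],[-0.02,0.02,0,0,0,-0.44,-1],[-0.025,0.025,0,0,0,-0.55,-1]]]}}

```text
time_s: 13.32
tcp_pos: [0.4535, 0.0728, 0.1478]
tcp_rot: [[0.917, 0.399, 0.0], [0.399, -0.917, 0.0], [0.0, -0.0, -1.0]]
contact_force: [0.2, 0.3, 0.5]
grip_width: 0.008
```

>>> {"op": "play_rows", "data": {"plan": [[[-0.005,0.005,0,0,0,-0.11,-1],[-0.005,0.005,0,0,0,-0.22,-1],[-0.005,0.005,0,0,0,-0.33,-1],[-0.005,0.005,0,0,0,-0.41,-1],[-0.005,0.005,0,0,0,-0.481,-1]]]}}

```text
time_s: 13.73
tcp_pos: [0.4487, 0.0777, 0.1479]
tcp_rot: [[0.998, -0.069, 0.0], [-0.069, -0.998, 0.0], [0.0, -0.0, -1.0]]
contact_force: [-0.0, 0.6, 0.4]
grip_width: 0.006
```

>>> {"op": "play_rows", "data": {"plan": [[[0,0,0,0,0,0,-1],[0,0,0,0,0,0,-1],[0,0,0,0,0,0,-1],[0,0,0,0,0,0,-1],[0,0,0,0,0,0,-1]]]}}

```text
time_s: 14.15
tcp_pos: [0.4488, 0.0773, 0.1479]
tcp_rot: [[0.998, -0.064, -0.0], [-0.064, -0.998, 0.0], [-0.0, -0.0, -1.0]]
contact_force: [-0.5, -0.5, 0.2]
grip_width: 0.005
```

```bash
python3 - <<'E'
from h import *
s=st(); print(np.round(s["q"],2),np.array(s["tcp_rot"]).round(4))
C=cam("wrist"); im=capture("wrist"); np.save("w10.npy",im); np.savez("w10c.npz",K=C[0],R=C[1],t=C[2])
cv2.imwrite("pics/w10.png",cv2.resize(im[:260,110:410],None,fx=2.66,fy=2.66)[:600])
s=st()
M=np.array([(-22,28.5,6),(22,28.5,6),(35,0,6),(-32,25.5,0)])
th=np.radians(-3.6);R=np.array([[np.cos(th),-np.sin(th)],[np.sin(th),np.cos(th)]])
W=np.hstack([M[:,:2]@R.T+[509.5,74.5],M[:,2:]+72])/1000
print(proj("wrist",W,C).round(1),((proj("wrist",W,C)-[110,0])*2.66).round())
E
```

```text
t 14.15 tcp [448.75  77.25 147.87] F [-0.51 -0.53  0.18] w 0.005
[ 0.23  0.3  -0.52  2.11  0.21  0.78 -2.06] [[ 9.979e-01 -6.430e-02 -0.000e+00]
 [-6.430e-02 -9.979e-01  1.000e-04]
 [-1.000e-04 -1.000e-04 -1.000e+00]]
t 14.20 tcp [448.75  77.25 147.88] F [ 0.96  0.62 -0.69] w 0.007
[[217.1 159.4]
 [215.6  99. ]
 [255.9  80.2]
 [222.5 170.8]] [[285. 424.]
 [281. 263.]
 [388. 213.]
 [299. 454.]]
```

View pics/w10.png

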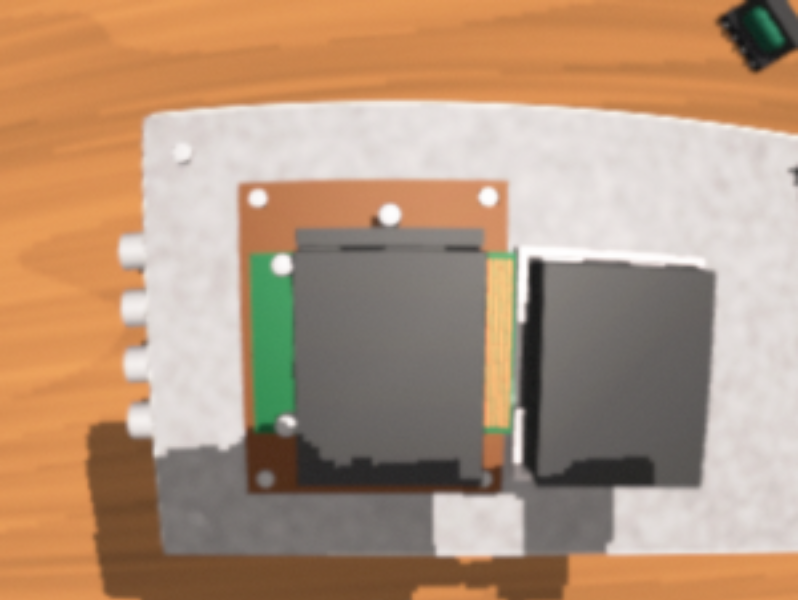

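>>> {"op": "play_rows", "data": {"plan": [[[0,0.001,-0.012,0,0,0,-1],[0,0.001,-0.028,0,0,0,-1],[0,0.001,-0.042,0,0,0,-1],[0,0.001,-0.051,0,0,0,-1],[0,0.001,-0.0545,0,0,0,-1]]]}}

```text
time_s: 14.62
tcp_pos: [0.4479, 0.0781, 0.0922]
tcp_rot: [[0.998, -0.065, -0.002], [-0.065, -0.998, -0.0], [-0.002, 0.0, -1.0]]
contact_force: [-1.7, -0.3, 0.7]
grip_width: 0.008
```

>>> {"op": "play_rows", "data": {"plan": [[[0,0,0,0,0,0,-1],[0,0,0,0,0,0,-1],[0,0,0,0,0,0,-1],[0,0,0,0,0,0,-1],[0,0,0,0,0,0,-1]]]}}

```text
time_s: 15.03
tcp_pos: [0.4493, 0.0783, 0.094]
tcp_rot: [[0.998, -0.065, 0.001], [-0.065, -0.998, 0.0], [0.001, -0.0, -1.0]]
contact_force: [-0.8, -0.3, 1.0]
grip_width: 0.003
```

```bash
python3 - <<'E'
from h import *
C=tuple(np.load("w10c.npz")[k] for k in "KRt")
px=np.array([(297,250),(484,247),(484,482),(297,485)],float)/2.66+[110,0]
W=onz("wrist",px,.080,C)[:,:2]*1000
th=np.radians(-3.7);R=np.array([[np.cos(th),-np.sin(th)],[np.sin(th),np.cos(th)]])
L=(W-[509.5,74.5])@R; print(L.round(1),L.mean(0))
s=st(); d=np.array(s["tcp_pos"][:2])*1000-[509.5,74.5]; print(d@R, np.degrees(np.arctan2(s["tcp_rot"][1][0],s["tcp_rot"][0][0])))
E
```

```text
[[ 25.4  24. ]
 [ 26.2 -25.1]
 [-38.  -26.5]
 [-38.9  25.4]] [-6.33389722 -0.56711622]
t 15.03 tcp [449.29  78.31  94.02] F [-0.78 -0.31  0.96] w 0.003
[-60.3317406   -0.08154711] -3.7368331548627984
```

>>> {"op": "play_rows", "data": {"plan": [[[0.002,-0.0001,-0.0004,0,0,0,-1],[0.004,-0.0003,-0.0008,0,0,0,-1],[0.006,-0.0004,-0.001,0,0,0,-1],[0.008,-0.0005,-0.001,0,0,0,-1],[0.009,-0.0006,-0.001,0,0,0,-1]]]}}

```text
time_s: 15.45
tcp_pos: [0.4582, 0.0777, 0.0924]
tcp_rot: [[0.998, -0.065, 0.0], [-0.065, -0.998, 0.0], [0.0, -0.0, -1.0]]
contact_force: [-0.6, 1.0, 0.3]
grip_width: 0.007
```

>>> {"op": "play_rows", "data": {"plan": [[[0.0005,0,0,0,0,0,-1],[0.0012,-0.0001,0,0,0,0,-1],[0.002,-0.0001,0,0,0,0,-1],[0.003,-0.0002,0,0,0,0,-1],[0.004,-0.0003,0,0,0,0,-1]]]}}

```text
time_s: 15.87
tcp_pos: [0.4616, 0.0773, 0.0924]
tcp_rot: [[0.998, -0.065, -0.001], [-0.065, -0.998, -0.0], [-0.001, 0.0, -1.0]]
contact_force: [-0.8, -0.4, 0.9]
grip_width: 0.002
```

```bash
python3 - <<'E'
from h import *
s=st(); im=capture("wrist"); cv2.imwrite("pics/w11.png",cv2.resize(im[60:310,110:410],None,fx=2.5,fy=2.5))
E
```

```text
t 15.87 tcp [461.56  77.3   92.37] F [-0.79 -0.36  0.91] w 0.002
```

View pics/w11.png

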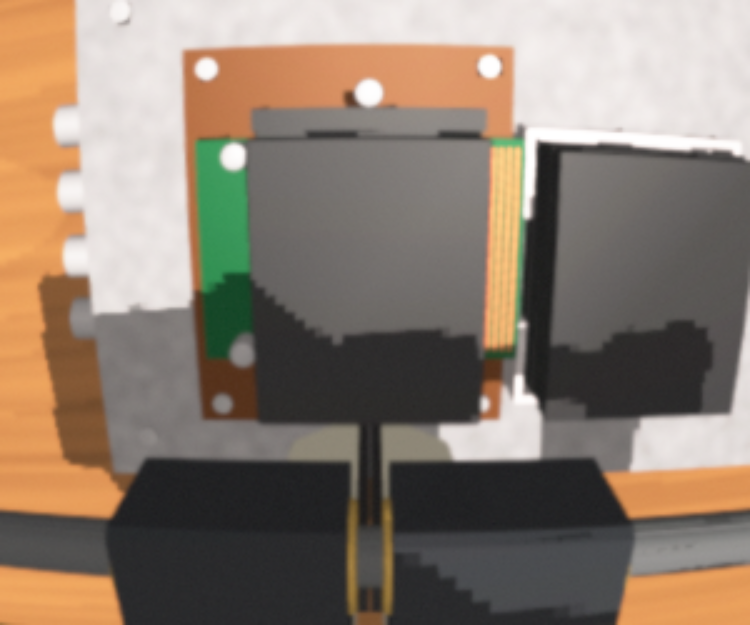

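>>> {"op": "play_rows", "data": {"plan": [[[0.0006,0,0,0,0,0,-1],[0.0012,-0.0001,0,0,0,0,-1],[0.0018,-0.0001,0,0,0,0,-1],[0.0024,-0.0001,0,0,0,0,-1],[0.003,-0.0002,0,0,0,0,-1]]]}}

```text
time_s: 16.33
tcp_pos: [0.4649, 0.0771, 0.0924]
tcp_rot: [[0.998, -0.065, 0.0], [-0.065, -0.998, -0.0], [0.0, 0.0, -1.0]]
contact_force: [-0.8, -0.4, 0.3]
grip_width: 0.003
```

>>> {"op": "play_rows", "data": {"plan": [[[0.0003,0,0,0,0,0,-1],[0.0006,0,0,0,0,0,-1],[0.0009,0,0,0,0,0,-1],[0.0012,0,0,0,0,0,-1],[0.0015,-0.0001,0,0,0,0,-1]]]}}

```text
time_s: 16.75
tcp_pos: [0.4662, 0.077, 0.0924]
tcp_rot: [[0.998, -0.065, -0.0], [-0.065, -0.998, -0.0], [-0.0, 0.0, -1.0]]
contact_force: [-0.4, -0.9, 0.4]
grip_width: 0.006
```

```bash
python3 - <<'E'
from h import *
s=st(); im=capture("wrist"); cv2.imwrite("pics/w12.png",cv2.resize(im[60:310,110:410],None,fx=2.5,fy=2.5))
E
```

```text
t 16.75 tcp [466.23  77.04  92.4 ] F [-0.37 -0.92  0.35] w 0.006
```

View pics/w12.png

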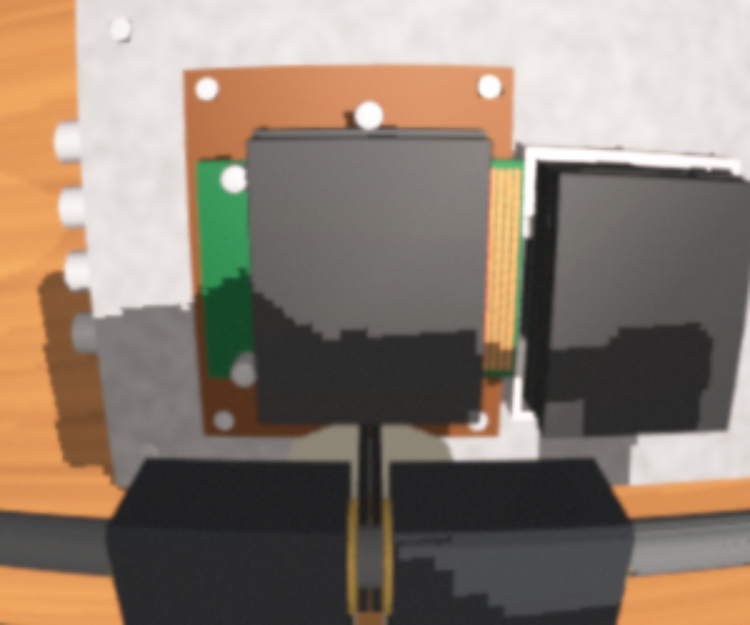

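>>> {"op": "play_rows", "data": {"plan": [[[0.0002,0,0,0,0,0,-1],[0.0004,0,0,0,0,0,-1],[0.0006,0,0,0,0,0,-1],[0.0008,0,0,0,0,0,-1],[0.001,0,0,0,0,0,-1]]]}}

```text
time_s: 17.22
tcp_pos: [0.4672, 0.077, 0.0924]
tcp_rot: [[0.998, -0.065, -0.0], [-0.065, -0.998, -0.0], [-0.0, 0.0, -1.0]]
contact_force: [-0.7, -0.4, -0.0]
grip_width: 0.002
```

>>> {"op": "play_rows", "data": {"plan": [[[0.0002,0,0,0,0,0,-1],[0.0004,0,0,0,0,0,-1],[0.0006,0,0,0,0,0,-1],[0.0008,0,0,0,0,0,-1],[0.001,0,0,0,0,0,-1]]]}}

```text
time_s: 17.63
tcp_pos: [0.4678, 0.077, 0.0924]
tcp_rot: [[0.998, -0.065, -0.001], [-0.065, -0.998, -0.0], [-0.001, 0.0, -1.0]]
contact_force: [-3.2, -0.1, 1.5]
grip_width: 0.007
```

>>> {"op": "play_rows", "data": {"plan": [[[0.0001,0,0,0,0,0,-1],[0.0002,0,0,0,0,0,-1],[0.0003,0,0,0,0,0,-1],[0.0004,0,0,0,0,0,-1],[0.0005,0,0,0,0,0,-1]]]}}

```text
time_s: 18.05
tcp_pos: [0.468, 0.077, 0.0923]
tcp_rot: [[0.998, -0.065, -0.001], [-0.065, -0.998, -0.0], [-0.001, 0.0, -1.0]]
contact_force: [-5.8, -0.4, 4.2]
grip_width: 0.004
```

>>> {"op": "play_rows", "data": {"plan": [[[0.0001,0,0,0,0,0,-1],[0.0002,0,0,0,0,0,-1],[0.0003,0,0,0,0,0,-1],[0.0003,0,0,0,0,0,-1],[0.0003,0,0,0,0,0,-1]]]}}

```text
time_s: 18.47
tcp_pos: [0.468, 0.077, 0.0923]
tcp_rot: [[0.998, -0.065, -0.002], [-0.065, -0.998, -0.0], [-0.002, 0.001, -1.0]]
contact_force: [-6.4, 0.7, 5.5]
grip_width: 0.006
```

```bash
python3 - <<'E'
from h import *
s=st(); im=capture("wrist"); cv2.imwrite("pics/w13.png",cv2.resize(im[60:310,110:410],None,fx=2.5,fy=2.5)); s=st(); capture("top"); s=st(); print(s["moment"])
E
```

```text
t 18.47 tcp [468.01  77.02  92.27] F [-6.4   0.74  5.52] w 0.006
t 18.52 tcp [468.03  77.02  92.28] F [-6.41  0.17  4.39] w 0.007
t 18.57 tcp [468.01  77.01  92.28] F [-6.72  0.95  4.94] w 0.008
[-0.06402029  1.34115395 -0.02262986]
```

View pics/w13.png

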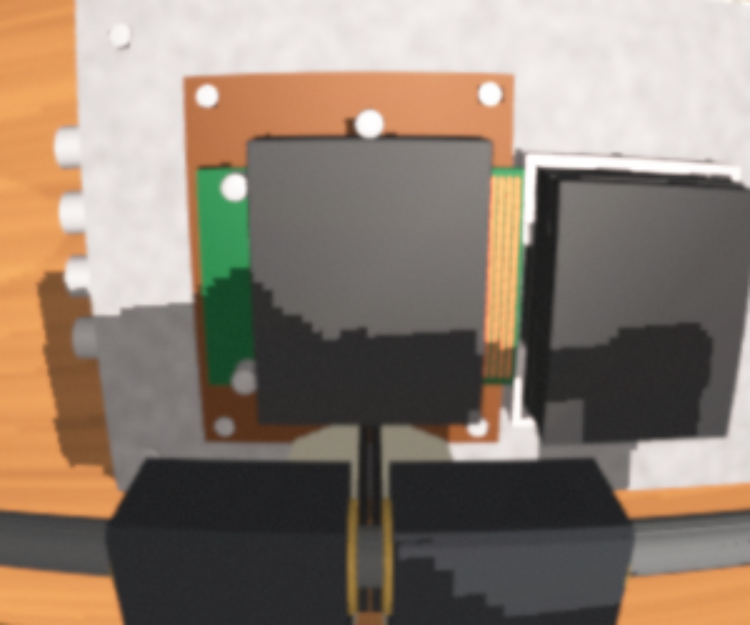

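>>> {"op": "play_rows", "data": {"plan": [[[0.0001,0,0.0001,0,0,0,-1],[0.0002,0,0.0002,0,0,0,-1],[0.0003,0,0.0003,0,0,0,-1],[0.0004,0,0.0003,0,0,0,-1],[0.0005,0,0.0003,0,0,0,-1]]]}}

```text
time_s: 18.98
tcp_pos: [0.4681, 0.077, 0.0923]
tcp_rot: [[0.998, -0.065, -0.003], [-0.065, -0.998, -0.001], [-0.003, 0.001, -1.0]]
contact_force: [-6.3, -0.3, 3.7]
grip_width: 0.005
```

>>> {"op": "play_rows", "data": {"plan": [[[0.0001,0,0.0001,0,0,0,-1],[0.0003,0,0.0002,0,0,0,-1],[0.0005,0,0.0003,0,0,0,-1],[0.0006,0,0.0003,0,0,0,-1],[0.0006,0,0.0003,0,0,0,-1]]]}}

```text
time_s: 19.4
tcp_pos: [0.4682, 0.077, 0.0924]
tcp_rot: [[0.998, -0.065, -0.004], [-0.065, -0.998, -0.001], [-0.004, 0.001, -1.0]]
contact_force: [-6.5, -0.1, 2.7]
grip_width: 0.007
```

>>> {"op": "play_rows", "data": {"plan": [[[0.0002,0,0,0,0,0,-1],[0.0004,0,0,0,0,0,-1],[0.0005,0,0.0001,0,0,0,-1],[0.0006,0,0.0001,0,0,0,-1],[0.0006,0,0.0001,0,0,0,-1]]]}}

```text
time_s: 19.82
tcp_pos: [0.4683, 0.077, 0.0924]
tcp_rot: [[0.998, -0.065, -0.005], [-0.065, -0.998, -0.001], [-0.005, 0.001, -1.0]]
contact_force: [-7.8, 0.5, 3.7]
grip_width: 0.003
```

```bash
python3 - <<'E'
from h import *
s=st(); capture("side"); s=st(); capture("top"); s=st(); print(s["moment"])
E
```

```text
t 19.82 tcp [468.29  76.98  92.37] F [-7.79  0.48  3.75] w 0.003
t 19.87 tcp [468.3   76.97  92.36] F [-6.92 -0.15  2.93] w 0.007
t 19.92 tcp [468.25  76.97  92.35] F [-7.21  0.1   3.28] w 0.007
[ 0.03473499  1.77108591 -0.03051174]
```

>>> {"op": "play_rows", "data": {"plan": [[[0.0002,0,0,0,0,0,-1],[0.0004,0,0,0,0,0,-1],[0.0005,0,0.0001,0,0,0,-1],[0.0006,0,0.0001,0,0,0,-1],[0.0006,0,0.0001,0,0,0,-1]]]}}

```text
time_s: 20.33
tcp_pos: [0.4684, 0.077, 0.0924]
tcp_rot: [[0.998, -0.065, -0.006], [-0.065, -0.998, -0.001], [-0.005, 0.001, -1.0]]
contact_force: [-10.0, 0.9, 3.5]
grip_width: 0.001
```

```bash
python3 - <<'E'
from h import *
s=st(); capture("side"); s=st(); C=cam("wrist");im=capture("wrist"); s=st(); np.save("w14.npy",im);np.savez("w14c.npz",K=C[0],R=C[1],t=C[2])
cv2.imwrite("pics/w14.png",cv2.resize(im[100:240,170:370],None,fx=4,fy=4,interpolation=cv2.INTER_CUBIC))
E
```

```text
t 20.33 tcp [468.37  76.98  92.35] F [-9.95  0.9   3.51] w 0.001
t 20.38 tcp [468.33  76.97  92.34] F [-9.58  0.55  3.88] w 0.005
t 20.43 tcp [468.36  77.    92.35] F [-8.71 -0.54  4.2 ] w 0.003
```

View pics/w14.png

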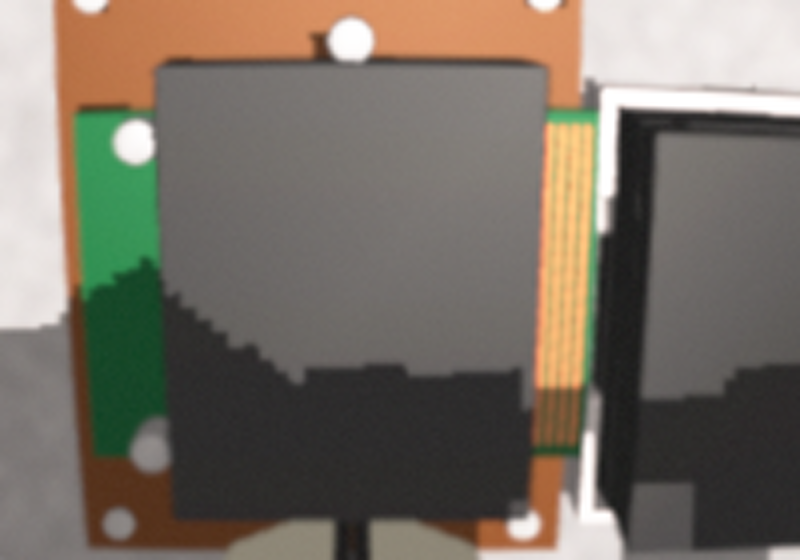

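```bash
cat > rect.py <<'E'
from h import *
def rectify(imf,cf,z,out,pos=(509.5,74.5),yaw=-3.7,s=8,cx=0,cy=0,hw=45,hh=37):
    im=np.load(imf); C=tuple(np.load(cf)[k] for k in "KRt")
    th=np.radians(yaw);R=np.array([[np.cos(th),-np.sin(th)],[np.sin(th),np.cos(th)]])
    xs=np.arange(-hw,hw,1/s)+cx; ys=np.arange(hh,-hh,-1/s)+cy
    X,Y=np.meshgrid(xs,ys); L=np.stack([X.ravel(),Y.ravel()],1)
    W=np.hstack([(L@R.T+pos)/1000,np.full((len(L),1),z)])
    p=proj("wrist",W,C).astype(np.float32).reshape(X.shape+(2,))
    o=cv2.remap(im,p,None,cv2.INTER_CUBIC)
    for gx in (-32,32): o[:,int((gx-cx+hw)*s)]=(0,0,255)
    for gy in (-25.5,25.5): o[int((hh-gy+cy)*s)]=(0,0,255)
    for a,b in ((-22,28.5),(22,28.5),(35,0)): cv2.circle(o,(int((a-cx+hw)*s),int((hh-b+cy)*s)),3*s,(255,255,0),1)
    cv2.imwrite(out,o)
E
python3 -c "
from rect import *
rectify('w14.npy','w14c.npz',.080,'pics/r14.png')"
```

```text
(no output)
```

View pics/r14.png

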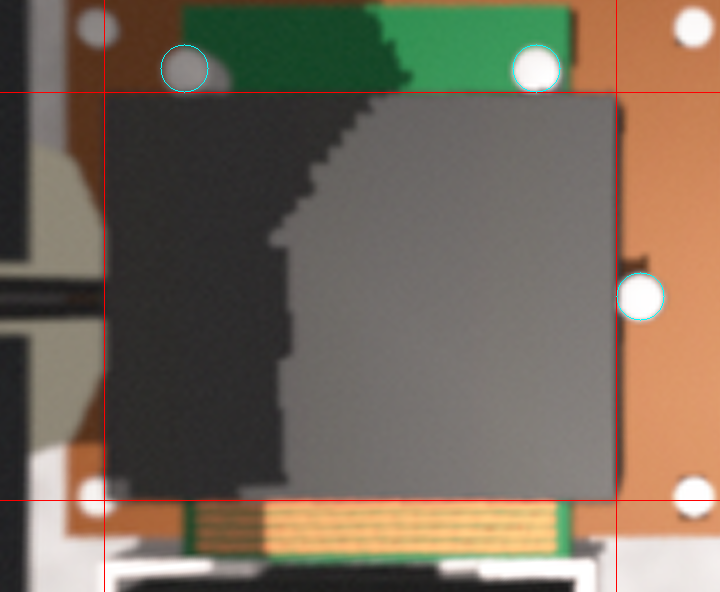

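>>> {"op": "play_rows", "data": {"plan": [[[-0.002,0.0001,0,0,0,0,-1],[-0.005,0.0003,0,0,0,0,-1],[-0.009,0.0006,0,0,0,0,-1],[-0.015,0.001,0,0,0,0,-1],[-0.02,0.0013,0.001,0,0,0,-1]]]}}

```text
time_s: 20.85
tcp_pos: [0.4515, 0.0785, 0.0944]
tcp_rot: [[0.998, -0.065, 0.001], [-0.065, -0.998, 0.0], [0.001, -0.0, -1.0]]
contact_force: [0.6, -0.0, -0.1]
grip_width: 0.005
```

>>> {"op": "play_rows", "data": {"plan": [[[-0.001,0,0.01,0,0,0,-1],[-0.002,0,0.025,0,0,0,-1],[-0.002,0,0.04,0,0,0,-1],[-0.002,0,0.05,0,0,0,-1],[-0.002,0,0.055,0,0,0,-1]]]}}

```text
time_s: 21.27
tcp_pos: [0.4506, 0.0786, 0.1513]
tcp_rot: [[0.998, -0.065, 0.004], [-0.065, -0.998, 0.0], [0.003, -0.0, -1.0]]
contact_force: [0.3, -1.1, -1.3]
grip_width: 0.008
```

>>> {"op": "play_rows", "data": {"plan": [[[0,0,0,0,0,0,-1],[0,0,0,0,0,0,-1],[0,0,0,0,0,0,-1],[0,0,0,0,0,0,-1],[0,0,0,0,0,0,-1]]]}}

```text
time_s: 21.68
tcp_pos: [0.4489, 0.0783, 0.1486]
tcp_rot: [[0.998, -0.065, -0.001], [-0.065, -0.998, 0.0], [-0.001, 0.0, -1.0]]
contact_force: [-0.5, -1.1, 0.1]
grip_width: 0.002
```

```bash
python3 - <<'E'
from rect import *
s=st(); capture("side"); C=cam("wrist");im=capture("wrist"); s=st(); np.save("w15.npy",im);np.savez("w15c.npz",K=C[0],R=C[1],t=C[2])
rectify('w15.npy','w15c.npz',.080,'pics/r15.png')
cv2.imwrite("pics/w15.png",cv2.resize(im[:260,110:410],None,fx=2.3,fy=2.3))
im=capture("side"); cv2.imwrite("pics/s15.png",cv2.resize(im[130:300,100:300],None,fx=3.5,fy=3.5))
E
```

```text
t 21.68 tcp [448.88  78.32 148.58] F [-0.54 -1.07  0.09] w 0.002
t 21.78 tcp [449.04  78.36 148.74] F [-0.43  0.56  0.41] w 0.003
```

View pics/r15.png

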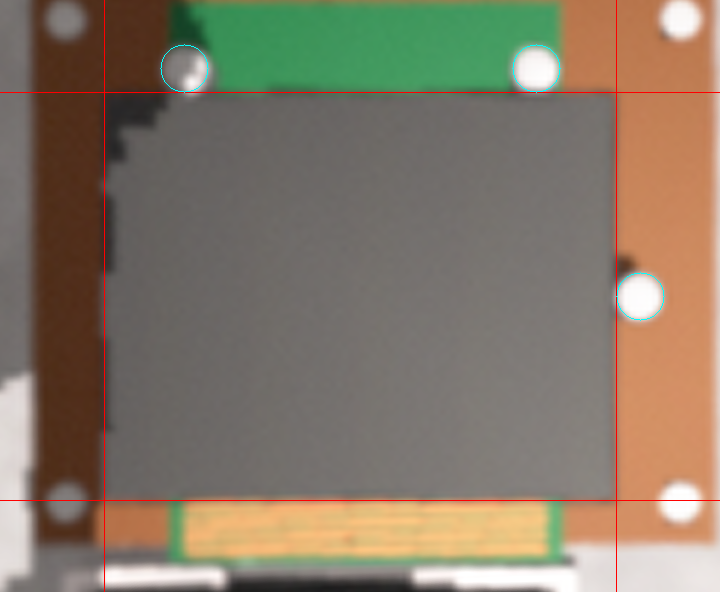

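View pics/w15.png

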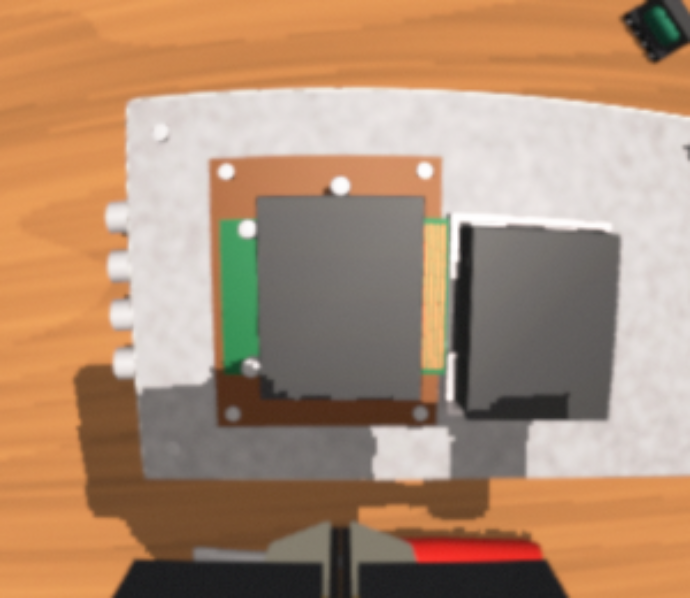

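View pics/s15.png

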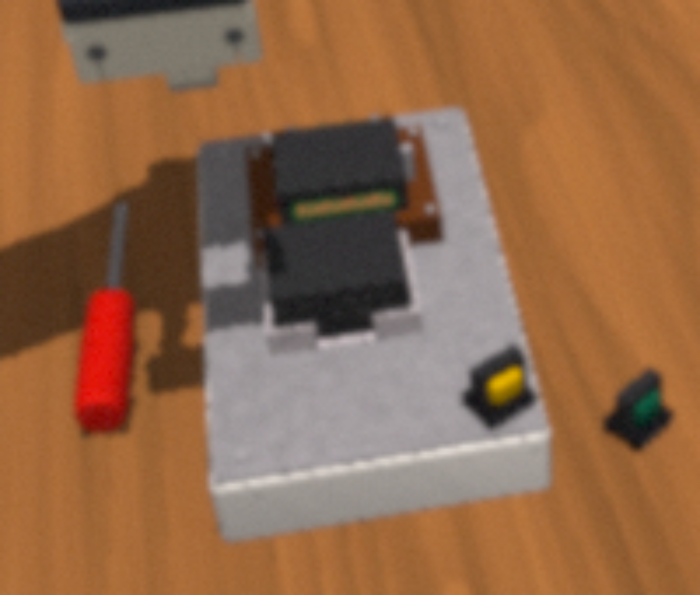

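```bash
python3 - <<'E'
from rect import *
rectify('w10.npy','w10c.npz',.080,'pics/r10.png')
a=cv2.imread('pics/r10.png');b=cv2.imread('pics/r15.png')
# crops at end pins: columns 140-580, rows 30-120
cv2.imwrite('pics/cmp.png',np.vstack([cv2.resize(x[30:120,130:590],None,fx=1.7,fy=3) for x in (a,b)]))
E
```

```text
(no output)
```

View pics/cmp.png

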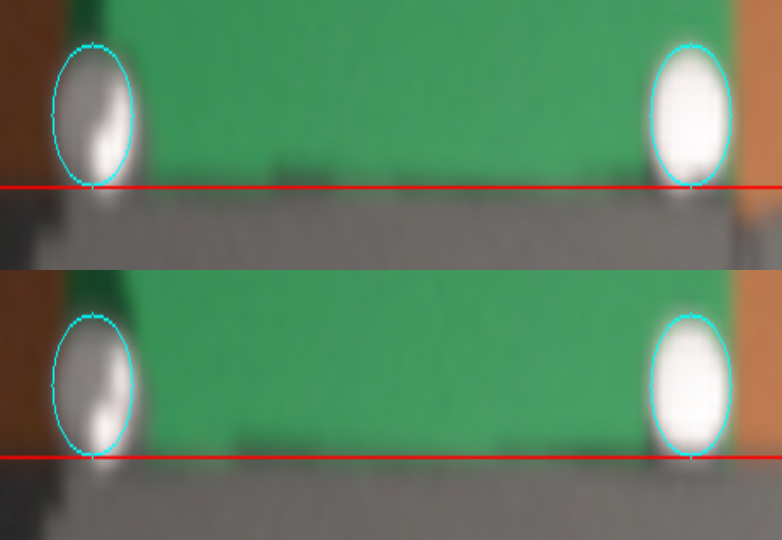

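```bash
python3 -c "
from h import *
st(); print(manip.close_job())"
```

```text
t 21.83 tcp [449.12  78.39 148.85] F [-0.04  0.3   0.12] w 0.005
the job is handed in; nothing more can be done
None
```

The top plate is now on the E-core, pushed home against both end pins and then against the side pin. I handed the job in at about 21.8 s with the arm clear. No verdict came back.

- **Slide:** I pushed the plate across with the tips of the slightly opened fingers and did not lift it. Measured force stayed around 1 N until it met the pins. The pictures show the rest of the stack still standing in its tray.
- **End pins:** I built the push up to about 8–9 N.
- **Side pin:** I turned the tool a quarter turn and pushed the same way. It reached a bit more than asked: about 9 N, with one reading at 10 N. The fingers also bore down on the plate with up to about 5 N here, because they dragged slightly along its edge. All of this is well under the 20 N limit.
- **Last checks:** With the arm away, the last pictures show the plate lying square on the core. Its edges are within about 0.2–0.3 mm of the nominal seated outline and meet all three pins, which is about as fine as the camera can tell. Comparing pictures from before and after the side push, its position against the end pins did not change measurably.
- **Other parts:** The screwdriver and both transformers showed no sign of having moved in the pictures.

No check failed. The one disagreement was that the end-pin contact came about 1 mm earlier than I had calculated, probably because the fingers are a little thicker than I assumed.

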